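# Load the tube reader and hold its cover down

### The job

Press the blood tube that lies by itself on the desk down into the reader's blue fork clip, centred on its two cradles, until it sits on the bottom and the orange sprung jaw closes over it. Then put the cover on, squarely lengthways along the reader: slide it about over the locating pin until it drops on to the sprung table, and press it all the way down. Finish like that, still gripping the cover's bar and holding the cover down against the spring; leave the timer, the marker and the red-capped bottle where they are.

Things in the scene. Friction and masses are not known exactly. Their poses are not given: they have to be found in the camera images.
- reader: tube reader, fixed: grey base slab 120 (x) x 210 (y) x 10 mm. Origin: centre of its underside, on the desk; x, y along its short and long sides, z up. At x = y = 0 the locating pin stands up through the black sprung table (y -14 to +14 mm, 58 mm from the clip's axis); at +y the blue tube clip; at -y (-44 to -88 mm) a white box, top 40 mm over the desk.
- clip_center (a point): centre of a seated tube: in the reader's frame x 0, y +72, z 32 mm, tube along the reader's x (cap either way). Two blue cradles at x = 24..38 and -38..-24 mm, between them 48 mm free for fingers down to the 10 mm slab. Each is a slot 20 mm wide (y 62 to 82), floor at z 23; its inner wall flares open up to z 53, the orange jaw leans over its outer side.
- jaw (a joint): orange sprung jaw, one hinged part with a nose over each cradle; hinge along the reader's x, low on the outer (+y) side. 0 rad = closed (spring rests), grows as it is pushed outward, up to 0.5. A tube coming straight down pushes it open to about 0.1 rad with roughly 5 to 10 N; it springs back over the seated tube.
- jaw_nose (a point): midway between the jaw's two noses, at their inner edge; closed it stands 42.5 mm over the desk and 6 mm outward (+y) of the seated tube's axis. The noses' lead-in slope rises from there up and outward to z = 53 mm, y = 84 mm.
- pin_tip (a point): top of the fixed steel locating pin, 12 mm thick with a round (dome) head, 72 mm over the desk, 10 mm above the sprung table at rest. It is hidden when the cover is over it. Axes as the reader's.
- table (a joint): black sprung table (52 x 28 mm) round the pin, with a yellow ring: 0 m = up at rest, grows as it is pressed down, to a stop at 0.005 m. It takes 5 N to start it and 9.5 N to reach the stop, the cover's own weight (about 2 N) included, which alone does not move it.
- table_top (a point): centre of the sprung table's upper face, 62 mm over the desk at rest, 57 mm at the stop. The cover's underside rests here.
- cover: white and grey loose cover, 94 (x) x 180 (y) x 23 mm, about 0.22 kg, lying upright. Origin: centre of its flat underside, where the blind round hole for the pin opens (15.5 mm wide, 17 deep, not seen from above). On top a blue grip bar, 14 mm (x) x 70 mm (y), 23 to 55 mm above the underside. Half a turn makes no difference. Fitted, its y lies along the reader's y.
- cover_socket (a point): mouth of the blind hole, centre of the cover's underside (same point as cover's origin).
- cover_grip (a point): middle of the blue grip bar, 40 mm above the cover's underside; pinch it across the cover's x (14 mm).
- tube: the blood tube to be loaded: pink with a purple cap, 80 mm long, 18 mm thick, about 15 g, lying by itself on the desk (the tubes on the mixer and in the rack are not meant). Its y axis is the tube's axis (cap end and round end need not be told apart). Origin on its skin, so use tube_center for its place; it may roll.
- tube_center (a point): centre of the tube, on its axis, 9 mm over the desk at the start.
- timer: bystander: white bench timer 65 x 65 x 20 mm, origin under its centre
- marker: bystander: black and white marker pen 135 x 19 x 17 mm lying along its x, origin under its centre
- red_vial: bystander: small brown bottle with a red cap, 26 mm thick, 60 mm high, origin under its centre
Things that resemble listed ones, but are neither listed nor needed, are in the scene too. Leave any pink look-alike of the cover alone.

How it is judged (in metres and radians):
On the way, in this order (a step that is already met when the one before it is completed fails the run):
1. the tube sits on the bottom of the clip and the jaw has closed over it (x of tube_center in the frame of reader between -0.012 and 0.012 m and y of tube_center in the frame of reader between 0.068 and 0.076 m and z of tube_center in the frame of reader between 0.029 and 0.035 m and angle between the y axis of tube and the x axis of reader, either way round below 0.12 rad and value of joint jaw below 0.03 rad), for 0.2 s.
2. the cover has dropped over the pin on to the sprung table (all of step 1 and horizontal distance between cover_socket and pin_tip below 0.005 m and angle between cover's own z axis and vertical below 0.06 rad and angle between the y axis of cover and the y axis of reader, either way round below 0.2 rad and z of cover_socket in the frame of reader below 0.065 m), for 0.2 s.
At the end, for the whole second after the job is handed in: Tube centre within 12 mm along, 4 mm across and 3 mm in height of its seat, axis within 0.12 rad, jaw under 0.03 rad. Cover hole within 5 mm of the pin axis, tilt under 0.06 rad, lengthways within 0.2 rad, table held down more than 3.5 mm of its 5 mm with the fingers on the cover (all of step 1 and horizontal distance between cover_socket and pin_tip below 0.005 m and angle between cover's own z axis and vertical below 0.06 rad and angle between the y axis of cover and the y axis of reader, either way round below 0.2 rad and value of joint table above 0.0035 m and z of cover_socket in the frame of reader below 0.0605 m and contact force between the fingers and cover above 2 N and contact force between cover and reader above 4 N); the arm keeps its last pose, push and grip.
It fails at once if the timer is moved by more than 30 mm (distance of timer from where it was at the start of the episode above 0.03 m).
It fails at once if the marker is moved by more than 30 mm (distance of marker from where it was at the start of the episode above 0.03 m).
It fails at once if the red-capped bottle is moved by more than 30 mm (distance of red_vial from where it was at the start of the episode above 0.03 m).
It also fails if it takes over 54 s, if anything falls off the work surface, if the arm or the gripper's body presses on something with over 40 N, if the wrist force passes 120 N, or if a joint passes its speed limit or range.

### The arm

A 6-joint arm with a two-finger parallel gripper is mounted at the origin on a cart in front of the work surface, level with it; the furniture and walls round the work are solid. World frame = base frame: x ahead of the robot, y to its left, z up, the work surface at z = 0. Lengths are in m, angles in degrees, forces in N, time in s.
With the tool pointing down it reaches from about 0.3 to 0.75 m from the base axis. Payload 8.5 kg.
Tool frame: the origin (TCP) lies midway between the tips of the shut fingers; the grasp point (between the pads) lies env.tcp_to_grasp behind it (env.tcp_to_grasp is the distance from the TCP to the grasp point, in m); z points along the fingers, y is the line along which they close (so a half turn about z gives the same grasp; the last joint's range is limited). The gripper opens to 85 mm and grips with 20 to 120 N. Pads are 22 mm wide; open, the fingers measure 114 mm over their backs; the gripper's body (76 mm by 85 mm) begins 54 mm behind the grasp point. The pads swing forward as they close: fully open they stand 13 mm farther back than shut.
Start: joints at [-80.174, 21.807, 74.336, -0, 83.858, -12.336], TCP at [0.207, -0.509, 0.231] pointing down, gripper open.
Joint ranges: [-178.18, 178.18], [-50.72, 133.34], [12.68, 142.11], [-81.47, 261.47], [9.98, 163.14], [-165.26, 165.26]. Speed limits (degrees/s): [136.94, 136.94, 180, 180, 180, 180].

### API

Orientations are given as a 3x3 rotation matrix whose columns are the frame's x, y, z axes.
In Python, from rig import observe, optics, job, env gives the robot as it stands. The module is installed in compiled form; this text tells all that it offers.
- The arm moves only by the shell command python3 -m jog 'ROWS' [FORCE]. ROWS is JSON, a list of rows, each a list of 7 numbers: the turn, a rotation vector about the tool's x, y, z in rad, then the shift along the tool's x, y, z in m, then the opening in per cent of the stroke, from 0 (shut) to 100 (fully open). A call has 1 to 10 rows; each row shifts and turns the commanded pose from where the row before left it, along the tool's axes as they then stand; what a row does not reach is not made up. A row lasts 1/8 s, in which the tool goes at most 62.5 mm and 10.7 degrees, less where a joint would pass 70% of its speed; a pose out of reach is approached as far as the arm can. A call is refused whole if a number of a shift passes 0.0625 or a number of a turn 0.188, either way. A call with a gripper value outside its range is refused whole. The fingers move at their own pace and stop on an object; FORCE is the grip in N (left out, the last holds). Time passes only in rows, so rows that do not move let the fingers close. It gives the time, the measured TCP pose, the force, the opening and the grip force at its end, in the units of the state.
- observe(): the state, without advancing time (a new reading comes with each control period).
- optics.get_image(name): name is "side" or "top"; returns a dict with "pixels" (400x640x3 uint8, red, green, blue), "mtx" (3x3 intrinsics, pixels), "dist_coeffs" ([k1, k2, p1, p2, k3] as OpenCV has them; the pictures are not rectified), "rvec" (rotation vector, rad) and "tvec" (3), from world to camera coordinates, as OpenCV has them. Camera axes: x right, y down, z forward; pixel columns grow to the right and rows downward; lengths in m; the calibration is good to about 2 mm. A picture is of the moment at which its call begins. There is no depth.
- job.close_job(): hands the job in; it is judged then, once.
The state is a dict: "time_s": time; "q": joint angles; "qvel": joint speeds; "joint_efforts": joint torques, N m; "position": TCP position; "tool_rot": TCP orientation; "ft_force": force on the tool from outside, world axes, zero at the start; "wrist_torque": the same for the moment, N m; "grip_width": finger opening in m; "gripper_force": force on a finger pad.
Only numpy, scipy, OpenCV 4.12 (cv2) and the standard library are available. Lean on these libraries where they do the work, as an engineer would, in place of code of your own. Each camera call takes 0.05 s, during which the arm holds its last target. There are 200 camera calls.

## Working session

There is one attempt and no reset: what is moved stays moved. The work goes in short steps, Python scripts to look and compute and a shell command to move; the robot and the scene stay as the last step left them, time stands still between calls to the robot, and variables do not carry over. Pictures are saved under pics/ and viewed, at most 10 in all, crops included, and the job is handed in when it is done.

```bash
mkdir -p pics; cat > h.py <<'E'
import numpy as np, cv2
from rig import observe, optics, job, env
def snap(name,fn):
    d=optics.get_image(name); cv2.imwrite('pics/'+fn,d['pixels'][:,:,::-1])
    np.savez('pics/'+fn+'.npz',**{k:np.array(v) for k,v in d.items()}); return d
def load(fn): return dict(np.load('pics/'+fn+'.npz'))
def ray(d,pts,z):
    "pixels -> world xy at height z"
    u=cv2.undistortPoints(np.array(pts,float).reshape(-1,1,2),d['mtx'],d['dist_coeffs']).reshape(-1,2)
    R=cv2.Rodrigues(d['rvec'])[0]; c=-R.T@d['tvec'].ravel()
    w=(R.T@np.c_[u,np.ones(len(u))].T).T
    return c+w*((z-c[2])/w[:,2])[:,None]
def proj(d,P): return cv2.projectPoints(np.array(P,float).reshape(-1,3),d['rvec'],d['tvec'],d['mtx'],d['dist_coeffs'])[0].reshape(-1,2)
E
python3 - <<'E'
from h import *
for n in('top','side'):
    d=snap(n,n+'1.png'); R=cv2.Rodrigues(d['rvec'])[0]; print(n,(-R.T@d['tvec'].ravel()).round(3),R.round(2).tolist(),d['mtx'][0,0])
s=observe(); print(s['position'],np.round(s['tool_rot'],3),env.tcp_to_grasp,s['time_s'],s['grip_width'],s['ft_force'])
E
```

```text
top [ 0.429 -0.004  1.129] [[0.02, -1.0, 0.02], [-0.99, -0.02, -0.11], [0.11, -0.02, -0.99]] 376.7150705106097
side [0.196 0.791 0.469] [[-0.94, -0.35, -0.02], [-0.14, 0.4, -0.91], [0.33, -0.84, -0.42]] 375.72654023167524
[ 0.20741026 -0.50912055  0.23078903] [[ 0.926  0.377 -0.   ]
 [ 0.377 -0.926  0.001]
 [ 0.    -0.001 -1.   ]] 0.0187 0.1 0.085611846920189 [-0.16822755  0.07609675 -0.6305971 ]
```

View pics/top1.png

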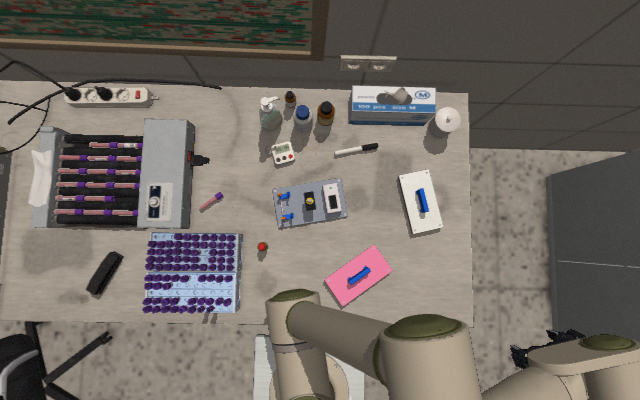

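View pics/side1.png

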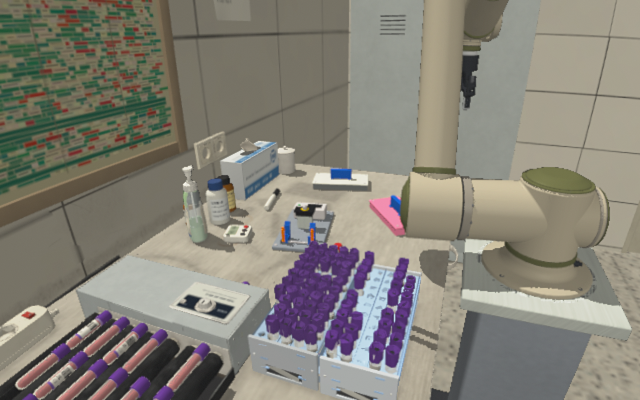

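The top view shows the reader at about (310,203), with its clip to the left at (285,207). The lone tube is at (211,201), the white cover at (420,202), the pink look-alike at (358,276), the timer at (283,155), the marker at (356,150) and the red vial at (262,247). The side view shows the reader at (303,228). Next I'll enlarge the work area.

```bash
python3 - <<'E'
from h import *
d=load('top1.png'); im=d['pixels'][:,:,::-1]
a=cv2.resize(im[165:240,262:352],None,fx=5.5,fy=5.5,interpolation=cv2.INTER_CUBIC)  # 495x412
b=cv2.resize(im[180:222,190:240],None,fx=5.5,fy=5.5,interpolation=cv2.INTER_CUBIC) #275x231
c=cv2.resize(im[160:245,390:450],None,fx=4,fy=4,interpolation=cv2.INTER_CUBIC) #240x340
o=np.zeros((590,790,3),np.uint8); o[:a.shape[0],:a.shape[1]]=a; o[:b.shape[0],500:500+b.shape[1]]=b; o[240:240+c.shape[0],500:500+c.shape[1]]=c
cv2.imwrite('pics/crop1.png',o)
E
```

```text
(no output)
```

View pics/crop1.png

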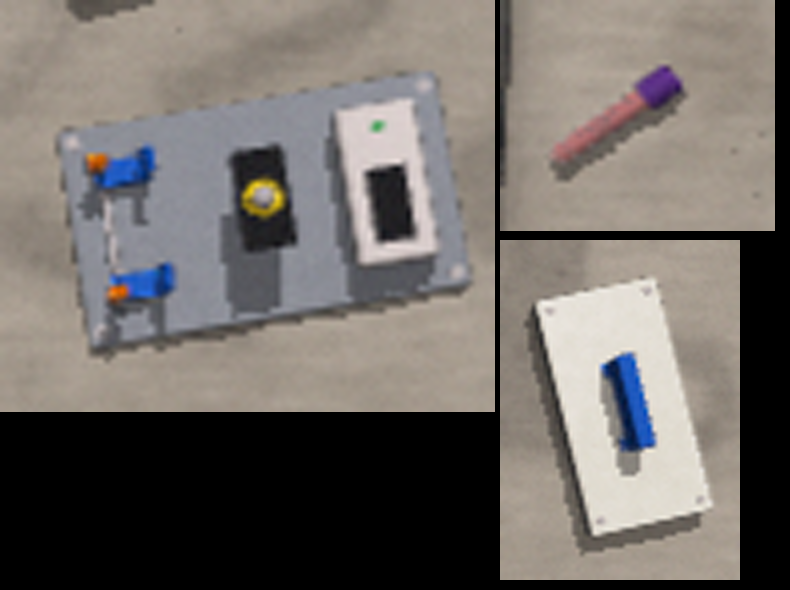

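```bash
python3 - <<'E'
from h import *
from scipy.optimize import least_squares
d=load('top1.png')
rp=(np.array([[62,132],[435,73],[470,283],[95,348]])+.5)/5.5-.5+[262,165]
cp=(np.array([[37,63],[157,40],[211,265],[94,294]])+.5)/4-.5+[390,160]
def fit(px,w,l,z,g):
    # corners order cyc; unknown x,y,th ; model y-axis sign by guess
    loc=lambda x,y,t,s: np.c_[x+np.cos(t)*s[:,0]-np.sin(t)*s[:,1], y+np.sin(t)*s[:,0]+np.cos(t)*s[:,1], np.full(4,z)]
    best=None
    s0=np.array([[w,l],[w,-l],[-w,-l],[-w,l]])/2
    for k in range(4):
        s=np.roll(s0,k,0)
        for t0 in np.arange(-3,3.2,.7):
            r=least_squares(lambda p:(proj(d,loc(*p,s))-px).ravel(),[*g,t0])
            if best is None or r.cost<best[0]-1e-6: best=(r.cost,r.x,k)
    return best
W=ray(d,[rp.mean(0),cp.mean(0)],.01)
rb=fit(rp,.12,.21,.01,W[0,:2]); cb=fit(cp,.094,.18,.023,W[1,:2])
print('reader',rb,np.degrees(rb[1][2]),'cover',cb,np.degrees(cb[1][2]))
pin=(np.array([264,196])+.5)/5.5-.5+[262,165]
print('pin',ray(d,[pin],.071))
bar=(np.array([[629,353],[656,445],[616,360],[640,440]])-[500,240]+.5)/4-.5+[390,160]
print('bar top',ray(d,bar[:2],.055))
# clip: jaw tips
hsv=cv2.cvtColor(d['pixels'],cv2.COLOR_RGB2HSV); sub=hsv[185:215,196:230]
m=(sub[...,1]>95)&((sub[...,0]>115)|(sub[...,0]<8)); ys,xs=np.nonzero(m)
P=np.c_[xs+196,ys+185].astype(np.float32); print(len(P)); w=ray(d,P,.009)[:,:2]
c=w.mean(0); v=np.linalg.svd(w-c)[2][0]; t=(w-c)@v; print('tube',c,v,t.min(),t.max(),c+v*(t.min()+t.max())/2)
for n,p in(('timer',(283,155)),('marker',(356,150)),('vial',(262,247))): print(n,ray(d,[p],.03 if n=='vial' else .01))
# model check projection of reader pts
x,y,t=rb[1]
E
```

```text
reader (np.float64(1.5573437425816878), array([ 0.54017042,  0.01037201, -6.09888427]), 0) -349.4403284963324 cover (np.float64(2.771039744139091), array([ 0.55078233, -0.31861208, -1.33942629]), 1) -76.74347321446997
pin [[0.54039507 0.01084387 0.071     ]]
bar top [[ 0.58479507 -0.31303283  0.055     ]
 [ 0.51839411 -0.33191732  0.055     ]]
49
tube [0.55142697 0.28875809] [-0.61881561  0.78553628] -0.01677029707327244 0.04518362027680854 [0.54263567 0.29991794]
timer [[0.68241712 0.09493611 0.01      ]]
marker [[ 0.70311506 -0.12579     0.01      ]]
vial [[0.40620307 0.14560655 0.03      ]]
```

```bash
cat >> h.py <<'E'
def plan(x,y,a):
    "total turn about tool z (rad) and shift in the tool frame (before turning), to target xy and x_tool heading a (deg)"
    s=observe(); R=np.array(s['tool_rot']); p=np.array(s['position'])
    a0=np.degrees(np.arctan2(R[1,0],R[0,0])); da=(a-a0)
    print('t',round(s['time_s'],2),'pos',p.round(4),'a',round(a0,2),'shift',(R.T@(np.array([x,y,p[2]])-p)).round(4),'turn rad',round(-np.radians(da),3),'F',np.round(s['ft_force'],1),'w',round(s['grip_width'],4),'q',np.round(s['q'],0))
E
python3 - <<'E'
from h import *
d=load('top1.png')
lab=cv2.cvtColor(d['pixels'],cv2.COLOR_RGB2LAB).astype(int)
sub=lab[182:220,194:230]; m=(sub[...,1]>138)
ys,xs=np.nonzero(m); w=ray(d,np.c_[xs+194,ys+182],.009)[:,:2]
c=w.mean(0); v=np.linalg.svd(w-c)[2][0]; t=(w-c)@v; n=(w-c)@[-v[1],v[0]]
print(len(w),c,np.degrees(np.arctan2(v[1],v[0])),t.min(),t.max(),c+v*(t.min()+t.max())/2,n.min(),n.max())
c=c+v*(t.min()+t.max())/2
plan(*c,128)
print(ray(d,[(199.8,209.2),(221.4,194.2)],.009))
E
```

```text
112 [0.54216255 0.30211771] 125.8890960094311 -0.03437557056287096 0.04420053929338855 [0.53928276 0.30609757] -0.00826453862471921 0.008494390928378918
t 0.1 pos [ 0.2074 -0.5091  0.2308] a 22.16 shift [ 0.6149 -0.6298  0.0009] turn rad -1.847 F [-0.2  0.1 -0.6] w 0.0856 q [-80.  22.  74.  -0.  84. -12.]
[[0.51345555 0.33590525 0.009     ]
 [0.55949777 0.27443867 0.009     ]]
```

```bash
python3 -m jog '[[0,0,0,0.041,-0.042,0,50],[0,0,0,0.041,-0.042,0,50],[0,0,0,0.041,-0.042,0,50],[0,0,0,0.041,-0.042,0,50],[0,0,0,0.041,-0.042,0,50],[0,0,0,0.041,-0.042,0,50],[0,0,0,0.041,-0.042,0,50],[0,0,0,0.041,-0.042,0,50],[0,0,0,0.041,-0.042,0,50],[0,0,0,0.041,-0.042,0,50]]' 60
python3 -m jog '[[0,0,0,0.041,-0.042,0,50],[0,0,0,0.041,-0.042,0,50],[0,0,0,0.041,-0.042,0,50],[0,0,0,0.041,-0.042,0,50],[0,0,0,0.041,-0.042,0,50]]'
python3 -m jog '[[0,0,-0.18,0,0,0,50],[0,0,-0.18,0,0,0,50],[0,0,-0.18,0,0,0,50],[0,0,-0.18,0,0,0,50],[0,0,-0.18,0,0,0,50],[0,0,-0.18,0,0,0,50],[0,0,-0.18,0,0,0,50],[0,0,-0.18,0,0,0,50],[0,0,-0.18,0,0,0,50],[0,0,-0.18,0,0,0,50]]'
python3 -c "
from h import *
plan(.539,.305,126)"
```

```text
time_s: 1.35
position: [0.4291, 0.0362, 0.2313]
tool_rot: [[0.926, 0.377, 0.0], [0.377, -0.926, -0.0], [0.0, 0.0, -1.0]]
ft_force: [1.0, -0.8, -0.3]
grip_width: 0.0427
gripper_force: 0.0
time_s: 1.98
position: [0.5397, 0.308, 0.2309]
tool_rot: [[0.926, 0.377, -0.001], [0.377, -0.926, -0.0], [-0.001, 0.0, -1.0]]
ft_force: [1.7, -1.0, 0.5]
grip_width: 0.0423
gripper_force: 0.0
time_s: 3.22
position: [0.5392, 0.3061, 0.2309]
tool_rot: [[-0.583, 0.813, -0.001], [0.813, 0.583, -0.0], [0.0, -0.001, -1.0]]
ft_force: [-0.5, -0.6, 0.3]
grip_width: 0.0427
gripper_force: 0.0
t 3.23 pos [0.5392 0.3061 0.2309] a 125.64 shift [-0.0007 -0.0008  0.    ] turn rad -0.006 F [-0.5 -0.6  0.3] w 0.0427 q [ 19.  29.  62.   0.  89. -17.]
```

```bash
python3 -m jog '[[0,0,0,-0.001,-0.001,0.05,50],[0,0,0,0,0,0.05,50],[0,0,0,0,0,0.05,50],[0,0,0,0,0,0.05,50],[0,0,0,0,0,0.02,50],[0,0,0,0,0,0.006,50],[0,0,0,0,0,0,50]]'
python3 -m jog '[[0,0,0,0,0,0,0],[0,0,0,0,0,0,0],[0,0,0,0,0,0,0],[0,0,0,0,0,0,0],[0,0,0,0,0,0,0]]' 60
python3 -m jog '[[0,0,0,0,0,-0.05,0],[0,0,0,0,0,-0.05,0],[0,0,0,0,0,-0.05,0]]'
python3 -c "
from h import *
plan(.527,.0815,190.56)"
```

```text
time_s: 4.1
position: [0.5394, 0.3048, 0.0057]
tool_rot: [[-0.578, 0.816, 0.0], [0.816, 0.578, 0.0], [-0.0, 0.0, -1.0]]
ft_force: [-0.8, -0.5, -0.5]
grip_width: 0.0427
gripper_force: 0.0
time_s: 4.72
position: [0.5397, 0.3049, 0.0067]
tool_rot: [[-0.578, 0.816, 0.002], [0.816, 0.578, 0.001], [-0.001, 0.002, -1.0]]
ft_force: [-0.8, -0.2, 6.7]
grip_width: 0.015
gripper_force: 59.0
time_s: 5.1
position: [0.5389, 0.3046, 0.1573]
tool_rot: [[-0.578, 0.816, 0.0], [0.816, 0.578, 0.0], [-0.0, 0.0, -1.0]]
ft_force: [0.7, 0.7, 0.2]
grip_width: 0.0153
gripper_force: 59.0
t 5.1 pos [0.5389 0.3046 0.1573] a 125.29 shift [-0.1752 -0.1386 -0.    ] turn rad -1.139 F [0.7 0.7 0.2] w 0.0153 q [ 19.  32.  70.   0.  78. -17.]
```

```bash
python3 -m jog '[[0,0,0,-0.044,-0.035,0,0],[0,0,0,-0.044,-0.035,0,0],[0,0,0,-0.044,-0.035,0,0],[0,0,0,-0.043,-0.034,0,0],[0,0,-0.16,0,0,0,0],[0,0,-0.16,0,0,0,0],[0,0,-0.16,0,0,0,0],[0,0,-0.16,0,0,0,0],[0,0,-0.16,0,0,0,0],[0,0,-0.16,0,0,0,0]]'
python3 -m jog '[[0,0,-0.17,0,0,0.03,0],[0,0,0,0,0,0.03,0],[0,0,0,0,0,0,0]]'
python3 - <<'E'
from h import *
plan(.527,.0815,190.56)
a=snap('side','side2.png'); b=snap('top','top2.png')
s=observe(); uv=proj(a,[s['position']])[0].astype(int); print(uv)
u,v=uv; i=a['pixels'][v-50:v+50,u-65:u+65,::-1]; i=cv2.resize(i,None,fx=4,fy=4,interpolation=cv2.INTER_CUBIC)
j=cv2.resize(b['pixels'][180:235,262:316,::-1],None,fx=4.8,fy=4.8,interpolation=cv2.INTER_CUBIC)
o=np.zeros((400,520+j.shape[1],3),np.uint8);o[:,:520]=i;o[:j.shape[0],520:]=j
cv2.imwrite('pics/crop2.png',o); print(o.shape)
E
```

```text
time_s: 6.35
position: [0.5267, 0.0816, 0.1557]
tool_rot: [[-1.0, -0.01, 0.001], [-0.01, 1.0, -0.0], [-0.001, -0.0, -1.0]]
ft_force: [-0.3, -0.2, 0.1]
grip_width: 0.0151
gripper_force: 58.9
time_s: 6.72
position: [0.5258, 0.0816, 0.0942]
tool_rot: [[-0.985, -0.174, -0.004], [-0.174, 0.985, 0.0], [0.004, 0.001, -1.0]]
ft_force: [0.4, -1.1, -0.3]
grip_width: 0.0152
gripper_force: 58.9
t 6.72 pos [0.5258 0.0816 0.0942] a -169.97 shift [-0.0012 -0.0003 -0.    ] turn rad -6.293 F [ 0.4 -1.1 -0.3] w 0.0152 q [  -4.   28.   89.   -0.   63. -104.]
[297 208]
(400, 779, 3)
```

View pics/crop2.png

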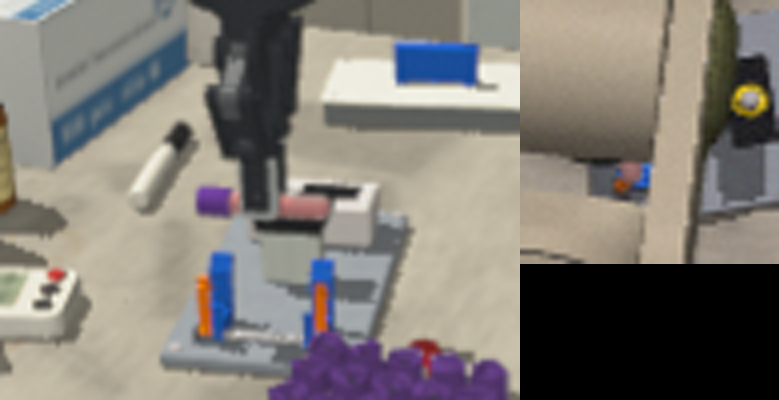

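```bash
python3 - <<'E'
from h import *
d=load('side2.png'); th=np.radians(10.56); ex=np.array([np.cos(th),np.sin(th),0]); ey=np.array([-np.sin(th),np.cos(th),0]); o=np.array([.540,.0106,0])
R=cv2.Rodrigues(d['rvec'])[0]; c=-R.T@d['tvec'].ravel()
def pl(pts,y):
    p=(np.array(pts,float)+.5)/4-.5+[297-65,208-50]
    u=cv2.undistortPoints(p.reshape(-1,1,2),d['mtx'],d['dist_coeffs']).reshape(-1,2)
    w=(R.T@np.c_[u,np.ones(len(u))].T).T; k=(y-(c-o)@ey)/(w@ey)
    P=c+w*k[:,None]-o; return np.c_[P@ex,P[:,2]].round(4)
print('tube ends (x,z)',pl([[197,200],[328,209]],.072))
print('blue tops, y62',pl([[212,253],[233,255],[312,261],[333,263]],.062))
# predicted pixel in crop for blue cradle tops and jaw noses
f=lambda x,y,z:((proj(d,o+x*ex+y*ey+[0,0,z])[0]-[232,158]+.5)*4-.5).round(0)
for x in(.038,.024,-.024,-.038): print(x,f(x,.062,.053),f(x,.084,.053),f(x,.078,.0425))
print('slab corners',[f(x,.105,.01) for x in(.06,-.06)],f(-.06,-.105,.01))
E
```

```text
tube ends (x,z) [[ 0.0391  0.0952]
 [-0.0385  0.0948]]
blue tops, y62 [[ 0.0351  0.0557]
 [ 0.0221  0.0553]
 [-0.026   0.055 ]
 [-0.0386  0.0547]]
0.038 [208. 257.] [198. 274.] [201. 285.]
0.024 [230. 258.] [221. 276.] [224. 286.]
-0.024 [309. 264.] [301. 281.] [304. 292.]
-0.038 [332. 265.] [325. 283.] [327. 294.]
slab corners [array([157., 352.]), array([357., 369.])] [410. 211.]
```

The tube hangs level over the clip, with its cap at crop (215,201) and its round end at (328,208). It's centred lengthways to about 1 mm, so I'll go down.

```bash
python3 -m jog '[[0,0,0,-0.001,0,0.025,0],[0,0,0,0,0,0.015,0],[0,0,0,0,0,0.005,0],[0,0,0,0,0,0.003,0]]' 80
python3 -m jog '[[0,0,0,0,0,0.003,0],[0,0,0,0,0,0.003,0]]'
python3 -m jog '[[0,0,0,0,0,0.003,0],[0,0,0,0,0,0.003,0]]'
python3 -m jog '[[0,0,0,0,0,0.002,0],[0,0,0,0,0,0.002,0]]'
```

```text
time_s: 7.32
position: [0.5284, 0.0812, 0.0482]
tool_rot: [[-0.985, -0.175, 0.002], [-0.175, 0.985, -0.001], [-0.001, -0.001, -1.0]]
ft_force: [-0.2, -4.4, 7.7]
grip_width: 0.0144
gripper_force: 81.8
time_s: 7.58
position: [0.5292, 0.0807, 0.0429]
tool_rot: [[-0.985, -0.175, 0.004], [-0.175, 0.985, -0.002], [-0.004, -0.003, -1.0]]
ft_force: [1.8, -6.8, 5.7]
grip_width: 0.0143
gripper_force: 81.6
time_s: 7.82
position: [0.5291, 0.0808, 0.0363]
tool_rot: [[-0.985, -0.175, 0.003], [-0.175, 0.985, -0.002], [-0.003, -0.002, -1.0]]
ft_force: [1.6, -5.1, -0.9]
grip_width: 0.0146
gripper_force: 81.0
time_s: 8.07
position: [0.5283, 0.0815, 0.0317]
tool_rot: [[-0.985, -0.174, 0.001], [-0.174, 0.985, -0.0], [-0.001, -0.0, -1.0]]
ft_force: [1.0, -0.5, -0.1]
grip_width: 0.0141
gripper_force: 80.9
```

```bash
python3 -m jog '[[0,0,0,0,0,0.0015,0],[0,0,0,0,0,0.0015,0],[0,0,0,0,0,0,0]]'
python3 -m jog '[[0,0,0,0,0,0.0015,0],[0,0,0,0,0,0,0]]'
python3 - <<'E'
from h import *
a=snap('side','side3.png'); u,v=297,225
i=cv2.resize(a['pixels'][v-45:v+45,u-65:u+65,::-1],None,fx=5,fy=5,interpolation=cv2.INTER_CUBIC); cv2.imwrite('pics/crop3.png',i)
E
```

```text
time_s: 8.45
position: [0.5281, 0.0817, 0.0296]
tool_rot: [[-0.985, -0.175, 0.002], [-0.175, 0.985, -0.0], [-0.001, -0.001, -1.0]]
ft_force: [-2.5, -4.1, 12.6]
grip_width: 0.0141
gripper_force: 82.4
time_s: 8.7
position: [0.5282, 0.0817, 0.0294]
tool_rot: [[-0.985, -0.175, 0.002], [-0.175, 0.985, -0.001], [-0.002, -0.001, -1.0]]
ft_force: [-7.0, -3.8, 27.3]
grip_width: 0.0141
gripper_force: 84.0
```

View pics/crop3.png

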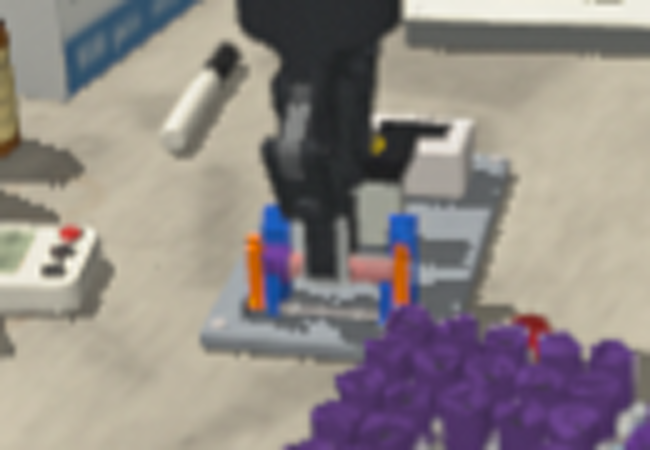

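The tube lies in both cradles, purple cap at (285,262) and round end at (385,268), with the orange jaw upright. It bottomed at 27 N, so I'll release and lift.

```bash
python3 -m jog '[[0,0,0,0,0,-0.002,0],[0,0,0,0,0,0,40],[0,0,0,0,0,0,40],[0,0,0,0,0,0,40],[0,0,0,0,0,-0.02,40],[0,0,0,0,0,-0.05,40],[0,0,0,0,0,-0.05,40],[0,0,0,0,0,-0.05,40]]'
python3 - <<'E'
from h import *
plan(.551,-.320,13.5)
a=snap('side','side4.png'); u,v=297,225
i=cv2.resize(a['pixels'][v-35:v+35,u-45:u+45,::-1],None,fx=5,fy=5,interpolation=cv2.INTER_CUBIC); cv2.imwrite('pics/crop4.png',i)
E
```

```text
time_s: 9.75
position: [0.5275, 0.0819, 0.2003]
tool_rot: [[-0.985, -0.174, -0.001], [-0.174, 0.985, 0.0], [0.0, 0.0, -1.0]]
ft_force: [0.3, -0.1, 0.2]
grip_width: 0.0342
gripper_force: 0.0
t 9.75 pos [0.5275 0.0819 0.2003] a -169.96 shift [ 4.690e-02 -3.998e-01 -1.000e-04] turn rad -3.202 F [ 0.3 -0.1  0.2] w 0.0342 q [  -4.   22.   80.    0.   78. -104.]
```

View pics/crop4.png

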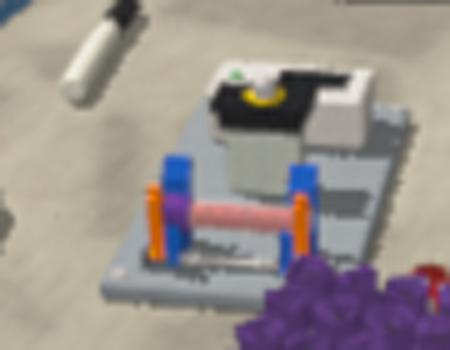

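The tube sits level in both cradles, from about (178,207) to (300,218), under the upright orange jaw. Now for the cover.

```bash
python3 -m jog '[[0,0,0,0.0067,-0.057,0,60],[0,0,0,0.0067,-0.057,0,60],[0,0,0,0.0067,-0.057,0,60],[0,0,0,0.0067,-0.057,0,60],[0,0,0,0.0067,-0.057,0,60],[0,0,0,0.0067,-0.057,0,60],[0,0,0,0.0067,-0.057,0,60]]'
python3 -m jog '[[0,0,0.181,0,0,0,60],[0,0,0.181,0,0,0,60],[0,0,0.181,0,0,0,60],[0,0,0.181,0,0,0,60],[0,0,0.181,0,0,0,60],[0,0,0.181,0,0,0,60],[0,0,0.181,0,0,0,60],[0,0,0.181,0,0,0,60],[0,0,0.181,0,0,0,60]]'
python3 -m jog '[[0,0,0.181,0,0,0.015,60],[0,0,0.181,0,0,0.015,60],[0,0,0.181,0,0,0.015,60],[0,0,0.181,0,0,0.015,60],[0,0,0.181,0,0,0.015,60],[0,0,0.181,0,0,0.015,60],[0,0,0.181,0,0,0,60],[0,0,0.181,0,0,0,60],[0,0,0,0,0,0,60]]'
python3 - <<'E'
from h import *
plan(.551,-.320,13.5)
# bar ends from side view picture 1
a=snap('side','side5.png'); b=snap('top','top5.png'); d=load('side1.png')
i=cv2.resize(a['pixels'][130:200,290:390,::-1],None,fx=5,fy=5,interpolation=cv2.INTER_CUBIC)
j=cv2.resize(b['pixels'][160:245,390:450,::-1],None,fx=4,fy=4,interpolation=cv2.INTER_CUBIC)
o=np.zeros((350,740,3),np.uint8);o[:,:500]=i;o[:340,500:]=j;cv2.imwrite('pics/crop5.png',o)
E
```

```text
time_s: 10.68
position: [0.551, -0.321, 0.1983]
tool_rot: [[-0.985, -0.174, -0.0], [-0.174, 0.985, 0.001], [0.0, 0.001, -1.0]]
ft_force: [0.4, -0.1, 0.3]
grip_width: 0.0512
gripper_force: 0.0
time_s: 11.8
position: [0.5511, -0.3191, 0.1981]
tool_rot: [[-0.111, 0.994, -0.001], [0.994, 0.111, 0.001], [0.001, -0.001, -1.0]]
ft_force: [-0.3, 0.6, -0.3]
grip_width: 0.0513
gripper_force: 0.0
time_s: 12.92
position: [0.5511, -0.3191, 0.1083]
tool_rot: [[0.971, 0.239, -0.001], [0.239, -0.971, 0.001], [-0.0, -0.001, -1.0]]
ft_force: [0.4, -0.5, 0.2]
grip_width: 0.0512
gripper_force: 0.0
t 12.93 pos [ 0.5511 -0.3191  0.1083] a 13.84 shift [-0.0003  0.0008 -0.    ] turn rad 0.006 F [ 0.4 -0.5  0.2] w 0.0512 q [-41.  36.  70.   0.  74.  35.]
```

View pics/crop5.png

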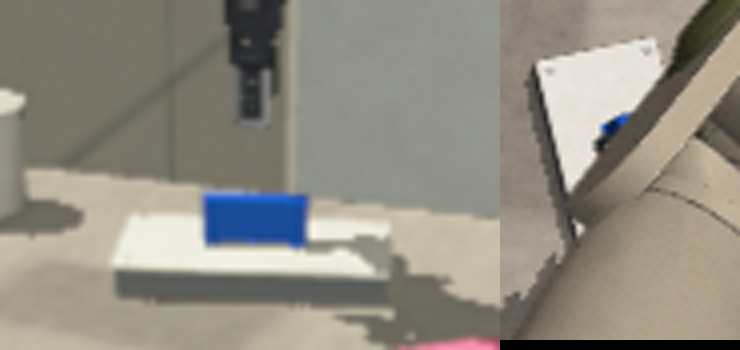

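The fingers are at crop (252,110), above the middle of the bar at (256,220). Next I'll go down and grip.

```bash
python3 -m jog '[[0,0,0,0,0,0.04,60],[0,0,0,0,0,0.03,60],[0,0,0,0,0,0.01,60],[0,0,0,0,0,0.0015,60],[0,0,0,0,0,0,0],[0,0,0,0,0,0,0],[0,0,0,0,0,0,0],[0,0,0,0,0,0,0],[0,0,0,0,0,0,0]]' 80
python3 -m jog '[[0,0,0,0,0,-0.03,0],[0,0,0,0,0,-0.04,0],[0,0,0,0,0,-0.04,0],[0,0,0,0,0,0,0]]'
python3 - <<'E'
from h import *
plan(.540,.0106,100.56)
E
```

```text
time_s: 14.15
position: [0.5517, -0.3197, 0.0286]
tool_rot: [[0.971, 0.238, 0.002], [0.238, -0.971, -0.001], [0.001, 0.002, -1.0]]
ft_force: [0.3, 0.5, 6.4]
grip_width: 0.0124
gripper_force: 79.8
time_s: 14.65
position: [0.5521, -0.3201, 0.1405]
tool_rot: [[0.971, 0.238, 0.005], [0.238, -0.971, -0.004], [0.004, 0.005, -1.0]]
ft_force: [-0.0, -0.2, -3.1]
grip_width: 0.0127
gripper_force: 78.8
t 14.65 pos [ 0.5521 -0.3201  0.1405] a 13.75 shift [ 0.0669 -0.324  -0.0014] turn rad -1.515 F [-0.  -0.2 -3.1] w 0.0127 q [-41.  35.  68.  -0.  77.  36.]
```

```bash
python3 -m jog '[[0,0,0,0.005,-0.024,0,0],[0,0,0,0.0088,-0.043,0,0],[0,0,0,0.0088,-0.043,0,0],[0,0,0,0.0088,-0.043,0,0],[0,0,0,0.0088,-0.043,0,0],[0,0,0,0.0088,-0.043,0,0],[0,0,0,0.0088,-0.043,0,0],[0,0,0,0.0088,-0.042,0,0]]'
python3 -m jog '[[0,0,-0.1515,0,0,0,0],[0,0,-0.1515,0,0,0,0],[0,0,-0.1515,0,0,0,0],[0,0,-0.1515,0,0,0,0],[0,0,-0.1515,0,0,0,0],[0,0,-0.1515,0,0,0,0],[0,0,-0.1515,0,0,0,0],[0,0,-0.1515,0,0,0,0],[0,0,-0.1515,0,0,0,0],[0,0,-0.1515,0,0,0,0]]'
python3 -m jog '[[0,0,0,0,0,0.015,0],[0,0,0,0,0,0.008,0],[0,0,0,0,0,0,0]]'
python3 - <<'E'
from h import *
plan(.540,.0106,100.56)
a=snap('side','side6.png'); b=snap('top','top6.png')
i=cv2.resize(a['pixels'][150:265,240:390,::-1],None,fx=4,fy=4,interpolation=cv2.INTER_CUBIC)
j=cv2.resize(b['pixels'][165:240,262:352,::-1],None,fx=2,fy=2,interpolation=cv2.INTER_CUBIC)
o=np.zeros((460,780,3),np.uint8);o[:,:600]=i;o[:150,600:]=j;cv2.imwrite('pics/crop6.png',o)
E
```

```text
time_s: 15.65
position: [0.538, 0.0128, 0.136]
tool_rot: [[0.971, 0.238, -0.002], [0.238, -0.971, 0.001], [-0.002, -0.001, -1.0]]
ft_force: [-0.2, 0.4, -2.6]
grip_width: 0.0124
gripper_force: 78.7
time_s: 16.9
position: [0.5381, 0.0114, 0.1359]
tool_rot: [[-0.188, 0.982, -0.003], [0.982, 0.188, 0.001], [0.001, -0.003, -1.0]]
ft_force: [0.4, -0.5, -1.9]
grip_width: 0.0128
gripper_force: 78.8
time_s: 17.27
position: [0.5383, 0.0113, 0.1133]
tool_rot: [[-0.183, 0.983, -0.002], [0.983, 0.183, 0.0], [0.001, -0.002, -1.0]]
ft_force: [-0.2, -0.2, -0.9]
grip_width: 0.0126
gripper_force: 78.7
t 17.27 pos [0.5383 0.0113 0.1133] a 100.54 shift [-0.001   0.0015 -0.    ] turn rad -0.0 F [-0.2 -0.2 -0.9] w 0.0126 q [-11.  27.  87.   0.  66. -22.]
```

View pics/crop6.png

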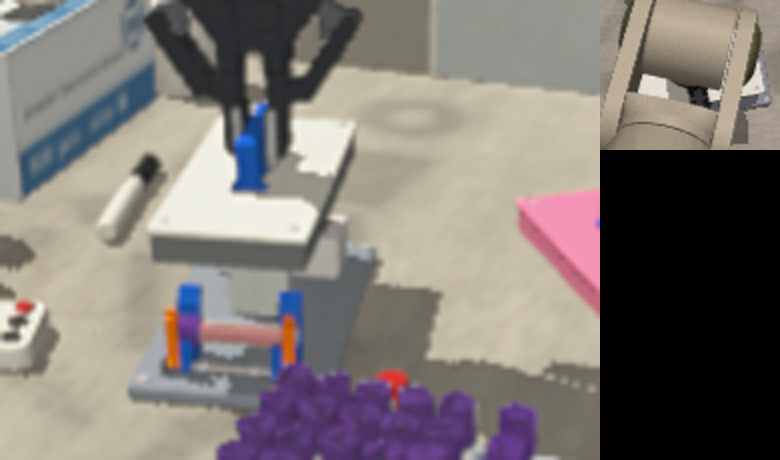

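```bash
python3 - <<'E'
from h import *
from scipy.optimize import least_squares
d=load('side6.png'); s=observe(); p=np.array(s['position']); th=np.radians(10.54)
ex=np.array([np.cos(th),np.sin(th),0]); ey=np.array([-np.sin(th),np.cos(th),0])
pix=lambda c:(np.array(c,float)+.5)/4-.5+[240,150]
obs=pix([[152,236],[304,243],[355,124],[218,119],[155,260],[301,270]])
M=np.array([[1,1,1],[-1,1,1],[-1,-1,1],[1,-1,1],[1,1,0],[-1,1,0]])*[.047,.09,.023]
f=lambda q:p+np.array([0,0,-.0286+q[2]])+M[:,:1]*ex+M[:,1:2]*ey+M[:,2:]*[0,0,1]+q[0]*ex+q[1]*ey
r=least_squares(lambda q:(proj(d,f(q))-obs).ravel(),[0,0,0]); print('cover rel tcp (x,y,z)',r.x.round(4),r.fun.reshape(-1,2).round(1).tolist())
o=np.array([.540,.0106,0])
# same-camera bias from reader: clip blue tops (y62,z53) seen vs predicted
for x,y,z in((.038,.062,.053),(-.038,.062,.053),(.06,.105,.01),(-.06,-.105,.01)):
    print((x,y,z),((proj(d,o+x*ex+y*ey+[0,0,z])[0]-[240,150]+.5)*4-.5).round(0))
E
```

```text
cover rel tcp (x,y,z) [ 0.0097 -0.0434 -0.0242] [[-0.4, -1.8], [-0.0, -1.1], [-0.7, 0.9], [0.8, 0.5], [-0.6, 0.8], [0.9, 0.9]]
(0.038, 0.062, 0.053) [176. 289.]
(-0.038, 0.062, 0.053) [300. 297.]
(0.06, 0.105, 0.01) [124. 384.]
(-0.06, -0.105, 0.01) [378. 243.]
```

```bash
python3 - <<'E'
from h import *
from scipy.optimize import least_squares
d=load('side6.png'); s=observe(); p=np.array(s['position']); th=np.radians(10.54)
ex=np.array([np.cos(th),np.sin(th),0]); ey=np.array([-np.sin(th),np.cos(th),0]); ez=np.array([0,0,1.])
pix=lambda c:(np.array(c,float)+.5)/4-.5+[240,150]
obs=pix([[152,236],[304,243],[355,124],[218,119],[155,260],[301,270]])
M=np.array([[1,1,1],[-1,1,1],[-1,-1,1],[1,-1,1],[1,1,0],[-1,1,0]])*[.047,.09,.023]
def f(q,M=M):
    y=M[:,1:2]; z=M[:,2:]-.0286; c,sn=np.cos(q[2]),np.sin(q[2])
    return p+M[:,:1]*ex+(c*y-sn*z)*ey+(sn*y+c*z)*ez+q[0]*ex+q[1]*ey
for n in(2,3):
    r=least_squares(lambda q:(proj(d,f(np.r_[q,0][:3]))-obs).ravel(),np.zeros(n)); print(r.x.round(4),r.cost,r.fun.reshape(-1,2).round(1).tolist())
print(((proj(d,f([0,0,0]))-[240,150]+.5)*4-.5).round(0).tolist())
E
```

```text
[-0.0025  0.0061] 11.890865493958318 [[-2.0, -1.8], [1.0, -0.9], [0.8, -0.6], [0.4, -1.1], [-2.1, 1.3], [1.9, 1.6]]
[-0.0026  0.0066  0.0059] 11.806336974765053 [[-2.0, -1.9], [1.0, -1.1], [0.9, -0.3], [0.4, -0.8], [-2.1, 1.2], [1.9, 1.5]]
[[143.0, 224.0], [306.0, 234.0], [356.0, 118.0], [218.0, 111.0], [145.0, 260.0], [306.0, 271.0]]
```

```bash
python3 -m jog '[[0,0,0,-0.0005,0.0015,0.006,0],[0,0,0,0,0,0.004,0],[0,0,0,0,0,0.002,0],[0,0,0,0,0,0,0]]'
python3 -m jog '[[0,0,0,0,0,0.002,0],[0,0,0,0,0,0,0]]'; python3 -c "
from h import *
plan(.540,.0106,100.56)"
```

```text
time_s: 17.88
position: [0.5404, 0.011, 0.1022]
tool_rot: [[-0.183, 0.983, -0.0], [0.983, 0.183, 0.0], [0.0, -0.0, -1.0]]
ft_force: [0.2, 0.6, -2.3]
grip_width: 0.0125
gripper_force: 78.7
time_s: 18.12
position: [0.5404, 0.011, 0.1003]
tool_rot: [[-0.183, 0.983, -0.0], [0.983, 0.183, 0.0], [0.0, -0.0, -1.0]]
ft_force: [0.9, -0.2, -1.8]
grip_width: 0.0125
gripper_force: 78.7
t 18.12 pos [0.5404 0.011  0.1003] a 100.54 shift [-0.0003 -0.0005  0.    ] turn rad -0.0 F [ 0.9 -0.2 -1.8] w 0.0125 q [-11.  28.  87.   0.  64. -22.]
```

```bash
python3 -m jog '[[0,0,0,0,0,0.0015,0],[0,0,0,0,0,0,0]]';python3 -m jog '[[0,0,0,0,0,0.0015,0],[0,0,0,0,0,0,0]]'
```

```text
time_s: 18.38
position: [0.5404, 0.011, 0.0988]
tool_rot: [[-0.183, 0.983, -0.0], [0.983, 0.183, 0.0], [0.0, -0.0, -1.0]]
ft_force: [-1.1, 0.3, -1.5]
grip_width: 0.0123
gripper_force: 78.7
time_s: 18.62
position: [0.5404, 0.011, 0.0972]
tool_rot: [[-0.183, 0.983, -0.0], [0.983, 0.183, 0.0], [0.0, -0.0, -1.0]]
ft_force: [0.2, -0.0, -1.9]
grip_width: 0.0127
gripper_force: 78.7
```

```bash
python3 -m jog '[[0,0,0,0,0,0.002,0],[0,0,0,0,0,0.001,0],[0,0,0,0,0,0,0]]';python3 -m jog '[[0,0,0,0,0,0.002,0],[0,0,0,0,0,0.001,0],[0,0,0,0,0,0,0]]'
```

```text
time_s: 19.0
position: [0.5404, 0.011, 0.0942]
tool_rot: [[-0.183, 0.983, -0.0], [0.983, 0.183, 0.0], [0.0, -0.0, -1.0]]
ft_force: [0.0, -0.1, -1.7]
grip_width: 0.0126
gripper_force: 78.7
time_s: 19.38
position: [0.5404, 0.011, 0.0912]
tool_rot: [[-0.183, 0.983, -0.0], [0.983, 0.183, 0.0], [0.0, -0.0, -1.0]]
ft_force: [0.5, 0.2, -2.3]
grip_width: 0.0128
gripper_force: 78.7
```

```bash
python3 -m jog '[[0,0,0,0,0,0.002,0],[0,0,0,0,0,0.0,0],[0,0,0,0,0,0,0]]';python3 -m jog '[[0,0,0,0,0,0.002,0],[0,0,0,0,0,0.001,0],[0,0,0,0,0,0,0]]'
```

```text
time_s: 19.75
position: [0.5406, 0.011, 0.0897]
tool_rot: [[-0.183, 0.983, 0.001], [0.983, 0.183, -0.0], [-0.0, 0.001, -1.0]]
ft_force: [-1.0, 0.8, 3.8]
grip_width: 0.0122
gripper_force: 79.5
time_s: 20.12
position: [0.5406, 0.0109, 0.0865]
tool_rot: [[-0.183, 0.983, 0.001], [0.983, 0.183, -0.0], [-0.0, 0.001, -1.0]]
ft_force: [-1.2, -0.3, 5.5]
grip_width: 0.0129
gripper_force: 79.8
```

```bash
python3 -m jog '[[0,0,0,0,0,0.0015,0],[0,0,0,0,0,0.001,0],[0,0,0,0,0,0,0],[0,0,0,0,0,0,0]]';python3 - <<'E'
from h import *
a=snap('side','side7.png')
i=cv2.resize(a['pixels'][160:265,250:370,::-1],None,fx=5,fy=5,interpolation=cv2.INTER_CUBIC)
cv2.imwrite('pics/crop7.png',i)
E
```

```text
time_s: 20.62
position: [0.5407, 0.011, 0.0855]
tool_rot: [[-0.183, 0.983, 0.002], [0.983, 0.183, -0.001], [-0.001, 0.002, -1.0]]
ft_force: [-5.8, 0.6, 20.1]
grip_width: 0.0129
gripper_force: 82.0
```

View pics/crop7.png

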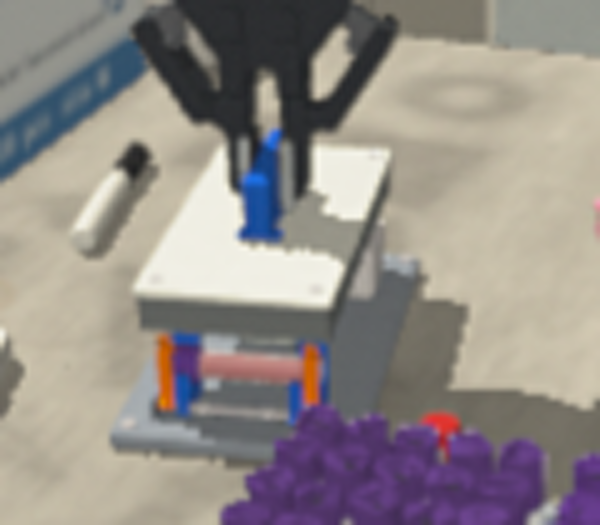

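The cover lies square and level over the reader, with its near edge running from (140,300) to (330,315). The tube is still in the clip under the upright jaw. The table is at its stop with 20 N on it, so I'm handing in.

```bash
python3 -c "
from rig import job
print(job.close_job())"
```

```text
the job is handed in; nothing more can be done
None
```

The job is handed in at about 21 s: the tube is seated under the closed jaw and the cover is on the pin, gripped and held down on the table's stop at about 20 N; the hand-in returned no verdict.

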